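# Fill the drying chamber and hold its bayonet lid half-turned

### The job

Finish the two-by-two grid in the round drying chamber by standing the two loose specimen mounts from the black mat in its two empty wells, and let go of them. Then put the lid on the chamber with its two lugs down through the two slots until it sits fully home, and turn it clockwise (seen from above) half-way to the lock, about 40 degrees, so that it never reaches the click of the catch. A spring turns the lid back, so finish while still gripping the lid and holding it still at that half-turn; leave the other mounts seated and do not disturb the jar, dish and forceps.

Things in the scene. Friction and masses are not known exactly. Their poses are not given: they have to be found in the camera images.
- chamber: fixed round chamber: grey plinth 160 mm across, 12 mm high; aluminium collar (144 mm across, top 26 mm above the bench), its inward lip 5 mm thick, opening 120 mm. Two 17 mm slots through the lip on the chamber's +x and -x sides; below, a channel 9 mm high for the lid's lugs, which go only clockwise from the slots. Origin: on the axis at bench height, z up.
- return_ring (a joint): hidden sprung ring in the channel which the lid's lugs push round: 0 at rest, grows (rad) as the lid is turned clockwise after about 5 degrees of free play. It pushes back with 0.10 N m at 0, 0.15 N m at 0.65 rad, and turns a released lid back.
- catch (a joint): spring catch with a black button outside the collar: 0 at rest, grows (m) as a lug pushes it outward. A lug touches it when the lid has turned about 60 degrees from the slots, and is locked past it at about 78 degrees. It must stay unpressed.
- lid_bar (a point): centre of the black grip bar (64 mm along x, 14 mm thick, 28 mm tall) on the flat top of the loose lid, 14 mm above that top and 70 mm above the lid's lower edge; z up. Lid: upturned aluminium cup 116 mm across, 56 mm tall (inside 108 mm across, 52 mm high), 220 g, standing on the bench. Fully home its edge rests on the plinth and this point is 82 mm above the bench.
- lid_rim (a point): centre of the lid's lower edge, same axes. Two lugs, 10 mm wide, 6 mm tall, stick out 8 mm there, below the two ends of the bar (lid's +x and -x); either lug may go in either slot. Play: 2 mm radially in the collar, 3 mm each side of a lug in its slot.
- well0 (a point): first empty well of the white carrier (66 mm square, top 24 mm above the bench) fixed in the chamber: round hole 24 mm across, 9 mm deep. The point is at the centre of the well's floor, 15 mm above the bench. The wells are 34 mm apart in a square about the chamber's axis, turned any way. x, y along the carrier's sides, z up.
- well1 (a point): second empty well, likewise.
- well2 (a point): well already holding mount_c at the start, likewise.
- well3 (a point): well already holding mount_d at the start, likewise.
- mount_a_mid (a point): loose specimen mount: a grey round base 22 mm across and 16 mm tall with a slim steel post 10 mm across and 24 mm tall standing on it (40 mm in all, 30 g). The point is on its axis, half-way up (20 mm above its underside), z up. It stands on a thin black mat (3 mm thick). It may go in either empty well.
- mount_b_mid (a point): the other loose mount, the same in shape, on the same mat.
- mount_c_mid (a point): mount of the same shape, already seated in well2; leave it.
- mount_d_mid (a point): mount of the same shape, already seated in well3; leave it.
- jar: bystander: white jar 50 mm across, 70 mm tall, beyond the chamber; origin under its centre
- dish: bystander: shallow glass dish 90 mm across; origin under its centre
- forceps: bystander: steel forceps 120 mm long lying on the bench beyond the chamber; origin under its middle

How it is judged:
By the outcome, as a careful person would: the job done as asked, in the order asked, and still so for the second after the job is handed in, while the arm keeps its last pose, push and grip.
It also fails if it takes over 72 s, if anything falls off the work surface, if the arm or the gripper's body presses on something with over 40 N, if the wrist force passes 120 N, or if a joint passes its speed limit or range.

### The arm

A 7-joint arm with a two-finger parallel gripper is mounted at the origin on the work surface. World frame = base frame: x ahead of the robot, y to its left, z up, the work surface at z = 0. Lengths are in m, angles in rad, forces in N, time in s.
With the tool pointing down it reaches from about 0.4 to 0.875 m from the base axis. Payload 6.5 kg.
Tool frame: the origin (TCP) lies at the very end of the fingers, on their centre line; the grasp point (between the pads) lies 19 mm behind it (manip.tcp_to_grasp is the distance from the TCP to the grasp point, in m); z points along the fingers, x is the direction in which the jaws open and shut, and the axes are right-handed (so a half turn about z gives the same grasp; the last joint's range is limited). The gripper opens to 88 mm and grips with 3 to 60 N. Pads are 18 mm wide; open, the fingers measure 123 mm over their backs; the gripper's body (75 mm by 187 mm) begins 45 mm behind the grasp point.
Start: joints at [-1.167, 0.536, -0.004, 1.538, 0.003, 1.067, -0.071], TCP at [0.294, 0.58, 0.239] pointing down, gripper open.
Joint ranges: [-2.7, 2.7], [-0.37, 2.16], [-1.27, 1.26], [0.24, 2.4], [-1.31, 4.45], [0.19, 1.91], [-2.76, 2.76]. Speed limits (rad/s): [2.39, 2.39, 3.14, 3.14, 3.14, 3.14, 3.14].

### API

Orientations are given as a rotation vector (axis times angle).
In Python, from cell import manip gives the robot as it stands.
- The arm moves only by the tool send_rows, never from a script. Its argument "steps" is a list that holds one entry, the list of rows, each a list of 7 numbers: the shift along the tool's x, y, z in mm, then the turn, a rotation vector about the tool's x, y, z in rad, then the opening, from -1 (shut) to 1 (fully open). A call has 1 to 20 rows; each row is the pose to reach, as a shift and turn from the pose measured when the call began, along the tool's axes at that moment; what a row does not reach only later rows make up. A row lasts 1/8 s, in which the tool goes at most 62.5 mm and 10.7 degrees, less where a joint would pass 70% of its speed; a pose out of reach is approached as far as the arm can. A call with a gripper value outside its range is refused whole. The fingers move at their own pace and stop on an object; the grip force is fixed at half the most. Time passes only in rows, so rows that repeat a pose let the fingers close. It gives the time, the measured TCP pose, the force and the opening at its end, in the units of the state.
- manip.state(): the state, without advancing time (a new reading comes with each control period).
- manip.snapshot(name): name is "scene" or "side" or "wrist"; returns a dict with "color" (384x512x3 uint8, red, green, blue), "fx", "fy", "cx", "cy" (pixels), "k1" (the pictures are not rectified: a ray, as slopes to the right and down, at radius r is drawn at 1 + k1 r^2 times it, then the intrinsics apply), "eye" and "rotation" of the camera in the world. Camera axes: x right, y up, looking along -z (the intrinsics and any distortion apply to the point x, -y, -z); pixel columns grow to the right and rows downward; lengths in m; the calibration is good to about 2 mm. A picture is of the moment at which its call begins. There is no depth.
- manip.finish_job(): hands the job in, once; it reports no verdict.
The state is a dict: "time_s": time; "q": joint angles; "dq": joint speeds; "tau": joint torques, N m; "ee_pos": TCP position; "tool_rot": TCP orientation; "contact_force": force on the tool from outside, world axes, zero at the start; "torque": the same for the moment, N m; "width": finger opening in m.
Only numpy, scipy, OpenCV 4.12 (cv2) and the standard library are available. Lean on these libraries where they do the work, as an engineer would, in place of code of your own. Each camera call takes 0.05 s, during which the arm holds its last target. There are 200 camera calls.

## Working session

There is one attempt and no reset: what is moved stays moved. The work goes in short steps, Python scripts to look and compute and a tool call to move; the robot and the scene stay as the last step left them, time stands still between calls to the robot, and variables do not carry over. Pictures are saved under pics/ and viewed, about 8 in all and at most 12, crops included, and the job is handed in when it is done.

Besides the shell and the picture viewer there is one more tool, called after "Request:" by a JSON object that holds its "method" and its "body", one argument or row to a line. send_rows: Moves the arm, as the interface text tells. Its arguments: {"type":"object","properties":{"steps":{"type":"array","items":{"type":"array","items":{"type":"array","items":{"type":"number"}}}}},"required":["steps"]}

```bash
mkdir -p pics; ls; cat > h.py <<'E'
import numpy as np, cv2
from cell import manip
from scipy.spatial.transform import Rotation as R
def snap(n,f):
    s=manip.snapshot(n); cv2.imwrite('pics/'+f+'.png',cv2.cvtColor(s['color'],cv2.COLOR_RGB2BGR)); np.save('pics/'+f+'.npy',s,allow_pickle=True); return s
def load(f): return np.load('pics/'+f+'.npy',allow_pickle=True).item()
def ray(s,u,v):
    K=np.array([[s['fx'],0,s['cx']],[0,s['fy'],s['cy']],[0,0,1.]])
    p=cv2.undistortPoints(np.array([[[u,v]]],float),K,np.array([s['k1'],0,0,0.]))[0,0]
    rot=np.array(s['rotation']); rot=rot if rot.shape==(3,3) else R.from_rotvec(rot).as_matrix()
    return np.array(s['eye']),rot@np.array([p[0],-p[1],-1])
def onz(s,u,v,z):
    e,d=ray(s,u,v); return e+d*(z-e[2])/d[2]
def proj(s,P):
    rot=np.array(s['rotation']); rot=rot if rot.shape==(3,3) else R.from_rotvec(rot).as_matrix()
    c=rot.T@(np.array(P)-s['eye']); x,y=c[0]/-c[2],-c[1]/-c[2]; k=1+s['k1']*(x*x+y*y)
    return np.array([s['fx']*x*k+s['cx'],s['fy']*y*k+s['cy']])
E
python3 - <<'E'
from h import *
a=snap('scene','s0');b=snap('side','d0');c=snap('wrist','w0')
for s in(a,b,c): print({k:v for k,v in s.items() if k!='color'})
im=np.zeros((768,1024,3),np.uint8)
im[:384,:512]=a['color'];im[:384,512:]=b['color'];im[384:,:512]=c['color']
cv2.imwrite('pics/all0.png',cv2.resize(im,(800,600),interpolation=cv2.INTER_AREA)[:,:,::-1])
print(manip.state(),manip.tcp_to_grasp)
E
```

```text
pics
{'fx': 481.9763132480761, 'fy': 481.9763132480761, 'cx': 258.3802509380423, 'cy': 198.45904891995332, 'k1': 0.0014227925230502294, 'eye': array([1.15698659, 0.56946231, 0.78628317]), 'rotation': array([0.41254846, 0.97335603, 2.14950868])}
{'fx': 356.16307787116784, 'fy': 356.16307787116784, 'cx': 256.0407195608103, 'cy': 189.48737600372223, 'k1': 0.024091161703112044, 'eye': array([0.25027856, 0.5000466 , 0.59724086]), 'rotation': array([ 0.33976036, -1.04792708, -2.35237363])}
{'fx': 274.5281704581478, 'fy': 274.5281704581478, 'cx': 257.90513149980063, 'cy': 187.20579279724427, 'k1': 0.006964042151775376, 'eye': array([0.21969278, 0.61709189, 0.38473931]), 'rotation': array([-0.28951333, -0.1779331 ,  1.09070715])}
{'time_s': 0.15, 'q': array([-1.16721696,  0.53700828, -0.00442874,  1.53858178,  0.00261309,
        1.06728527, -0.07121844]), 'dq': array([-0.00155665, -0.00225048,  0.00044057, -0.00149648,  0.00019212,
        0.00036297,  0.00036985]), 'tau': array([ 1.37447583e-03, -5.71327543e+01,  9.91889387e-01, -2.51828349e+01,
       -5.61367662e-02,  1.51978031e-02,  1.12181051e-04]), 'ee_pos': array([0.2940626 , 0.57918539, 0.23805509]), 'tool_rot': array([ 2.67675865e+00,  1.64310134e+00, -1.61030628e-03]), 'contact_force': array([-0.00953656,  0.51991512, -0.72843543]), 'torque': array([-0.01296381,  0.03242025, -0.06202847]), 'width': 0.0882531701183533} 0.0187
```

View pics/all0.png

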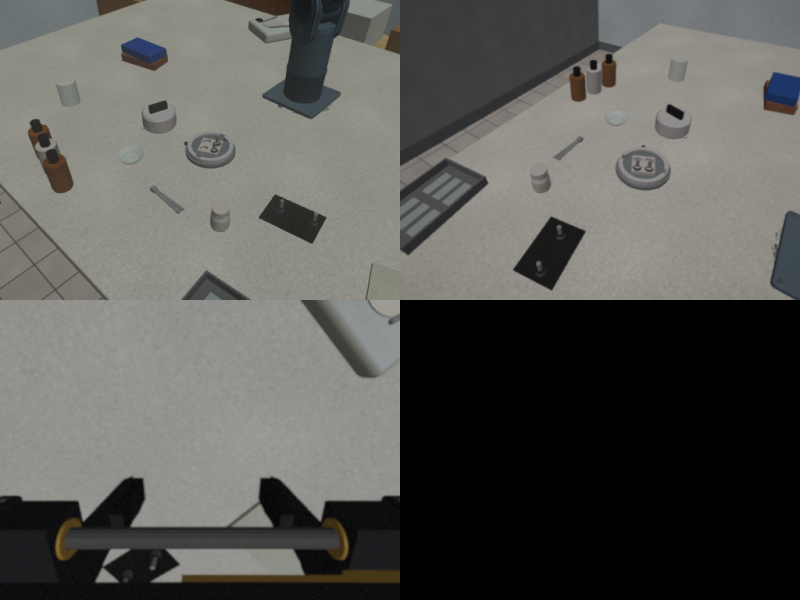

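```bash
python3 - <<'E'
from h import *
a=load('s0')['color'];b=load('d0')['color']
def t(i,x,y,w): 
    h=w*3//4; return cv2.resize(i[y:y+h,x:x+w],(400,300),interpolation=cv2.INTER_CUBIC)
im=np.vstack([np.hstack([t(a,168,120,140),t(a,325,245,100)]),np.hstack([t(b,264,130,120),t(b,140,275,120)])])
im=np.clip(im.astype(float)*1.5,0,255).astype(np.uint8)
cv2.imwrite('pics/c0.png',im[:,:,::-1])
E
```

```text
(no output)
```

View pics/c0.png

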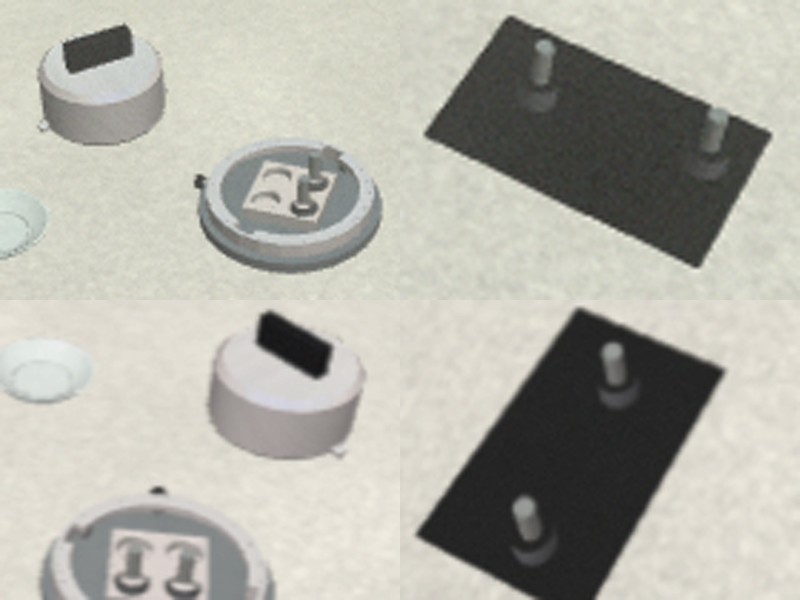

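```bash
python3 - <<'E'
from h import *
s=load('s0');d=load('d0')
f=lambda t,x,y:{1:(s,168+x/2.857,120+y/2.857),2:(s,325+(x-400)/4,245+y/4),3:(d,264+x/3.333,130+(y-300)/3.333),4:(d,140+(x-400)/3.333,275+(y-300)/3.333)}[t]
def P(n,t,x,y,z):
    c,u,v=f(t,x,y); print(n,t,np.round(onz(c,u,v,z)*1000,1))
P('mA',2,544,44,.043);P('mA?',4,612,350,.043);P('mA?',4,525,503,.043)
P('mB',2,717,113,.043)
for n,x,y in(('postc',313,155),('postd',304,181)):P(n,1,x,y,.055)
P('w',1,277,177,.024);P('w',1,266,196,.024)
P('slot',1,333,157,.026);P('slot',1,245,228,.026)
P('slot',3,78,532,.026)
for x,y in((262,161),(337,178),(319,222),(243,211)):P('carr',1,x,y,.024)
P('colL',1,206,190,.026);P('colR',1,377,190,.026);P('colT',1,290,140,.026);P('colB',1,290,243,.026)
P('bar l',1,64,42,.084);P('bar r',1,130,26,.084)
P('bar l',3,261,312,.084);P('bar r',3,333,352,.084)
P('lug',1,43,126,.003);P('lug',3,339,452,.003)
P('button',1,200,182,.02);P('button',3,158,491,.02)
# ellipse fits: collar via bright / lid top
E
```

```text
mA 2 [534.4 267.1  43. ]
mA? 4 [532.4 264.8  43. ]
mA? 4 [512.1 351.6  43. ]
mB 2 [514.6 355.4  43. ]
postc 1 [460.1 -26.1  55. ]
postd 1 [491.1  -8.7  55. ]
w 1 [474.6 -54.1  24. ]
w 1 [499.8 -43.8  24. ]
slot 1 [422.6 -34.8  26. ]
slot 1 [543.5 -27.1  26. ]
slot 3 [537.  -34.7  26. ]
carr 1 [467.2 -78.9  24. ]
carr 1 [440.4 -14.8  24. ]
carr 1 [494.5  11.7  24. ]
carr 1 [527.4 -44.8  24. ]
colL 1 [530.5 -85.6  26. ]
colR 1 [431.4  22.5  26. ]
colT 1 [430.2 -79.1  26. ]
colB 1 [532.   12.8  26. ]
bar l 1 [ 517.1 -277.5   84. ]
bar r 1 [ 458.7 -252.4   84. ]
bar l 3 [ 517.6 -275.1   84. ]
bar r 3 [ 450.4 -254.4   84. ]
lug 1 [ 548.6 -283.4    3. ]
lug 3 [ 426.5 -247.5    3. ]
button 1 [ 521.4 -102.2   20. ]
button 3 [ 513.8 -110.5   20. ]
```

```bash
cat >> h.py <<'E'
def go(x,y,z,yaw):
    "shift mm and turn to TCP x,y,z mm, tool x axis at yaw deg in the world, tool pointing down"
    st=manip.state(); T=R.from_rotvec(st['tool_rot']); a=np.radians(yaw)
    G=R.from_matrix(np.array([[np.cos(a),np.sin(a),0],[np.sin(a),-np.cos(a),0],[0,0,-1]]))
    d=T.inv().apply(np.array([x,y,z])-1000*np.array(st['ee_pos'])); r=(T.inv()*G).as_rotvec()
    print('t',round(st['time_s'],2),'pos',np.round(1000*np.array(st['ee_pos']),1),'yaw',np.round(np.degrees(np.arctan2(*T.as_matrix()[1::-1,0])),2),'w',round(st['width']*1000,1),'F',np.round(st['contact_force'],1),'Tq',np.round(st['torque'],2),'| shift',np.round(d,1),'turn',np.round(r,3))
E
python3 - <<'E'
from h import *
go(513,353,170,72)
s=load('w0'); T=R.from_rotvec(manip.state()['tool_rot']); e,d=ray(s,256,192)
print('cam eye tool',T.inv().apply(s['eye']-manip.state()['ee_pos']),'axis',T.inv().apply(d),'right',T.inv().apply(ray(s,300,192)[1]-d))
for z in(0,.02,-.05,-.1,-.15): print(z,proj(s,manip.state()['ee_pos']+T.apply([0,0,-z])))
E
```

```text
t 0.15 pos [294.1 579.2 238.1] yaw 63.09 w 88.3 F [-0.   0.5 -0.7] Tq [-0.01  0.03 -0.06] | shift [-102.5  297.6   68.2] turn [ 0.     0.001 -0.156]
cam eye tool [-4.88034922e-05 -8.34565880e-02 -1.46693658e-01] axis [-0.00563202  0.33390569  0.94277696] right [ 1.60249366e-01  5.05106754e-05 -2.40207014e-04]
0 [257.66601176 241.24865167]
0.02 [257.69139025 260.14139616]
-0.05 [257.62232035 208.75874743]
-0.1 [257.59451742 188.10736432]
-0.15 [257.57526537 173.81806812]
```

Request:
{"method": "send_rows", "body": {
  "steps": [
    [[-102, 298, 70, 0, 0, -0.156, 1], [-102, 298, 70, 0, 0, -0.156, 1], [-102, 298, 100, 0, 0, -0.156, 1], [-102, 298, 138, 0, 0, -0.156, 1], [-102, 298, 138, 0, 0, -0.156, 1], [-102, 298, 138, 0, 0, -0.156, 1], [-102, 298, 138, 0, 0, -0.156, 1], [-102, 298, 138, 0, 0, -0.156, 1], [-102, 298, 138, 0, 0, -0.156, 1]]
  ]
}}

```text
time_s: 1.27
ee_pos: [0.5127, 0.3554, 0.1012]
tool_rot: [-2.538, -1.85, -0.001]
contact_force: [0.3, -0.2, 0.2]
width: 0.0881
```

```bash
python3 - <<'E'
from h import *
s=snap('wrist','w1'); go(513,353,40,72)
i=cv2.resize(s['color'],(800,600)); cv2.imwrite('pics/w1v.png',np.clip(i*1.5,0,255).astype(np.uint8)[:,:,::-1])
E
```

```text
t 1.32 pos [512.8 355.1 101.1] yaw 72.17 w 88.2 F [ 0.6 -0.4  0.6] Tq [0.03 0.   0.01] | shift [-2.   0.9 61.1] turn [-0.    -0.     0.003]
```

View pics/w1v.png

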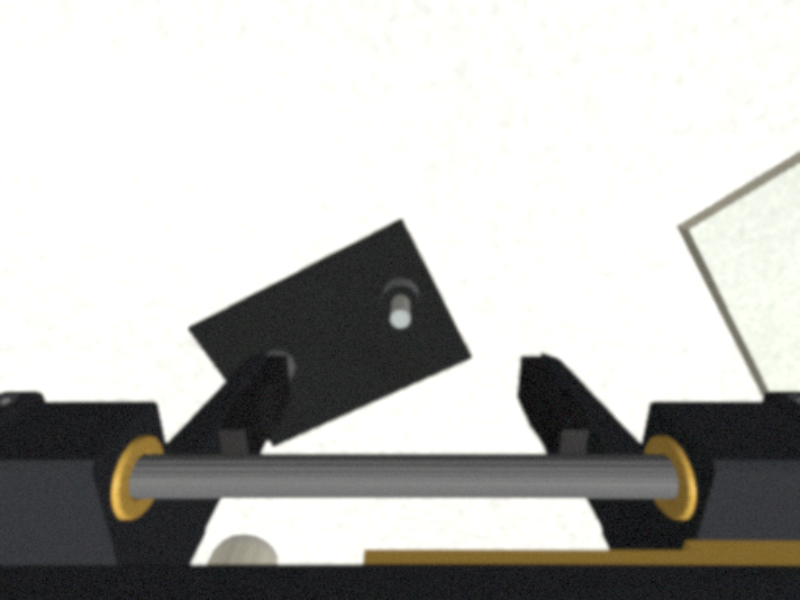

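```bash
cat >> h.py <<'E'
def blob(s,u,v,r,th,hi=True):
    "centroid of pixels brighter (darker) than th, the component nearest u,v within a window r"
    g=cv2.cvtColor(s['color'],cv2.COLOR_RGB2GRAY); x0,y0=int(u-r),int(v-r); c=g[y0:y0+2*r+1,x0:x0+2*r+1]
    n,l,st,ce=cv2.connectedComponentsWithStats(((c>th) if hi else (c<th)).astype(np.uint8))
    k=min(range(1,n),key=lambda i:np.hypot(*(ce[i]-[u-x0,v-y0]))-st[i,4]*.05)
    return ce[k]+[x0,y0],st[k]
E
python3 - <<'E'
from h import *
s=load('w1'); g=cv2.cvtColor(s['color'],cv2.COLOR_RGB2GRAY)
print(g[180:214:2,246:268])
p,_=blob(s,256,203,9,120); print(p,_)
P=onz(s,*p,.043)*1000; print(P); go(P[0],P[1],21,72)
E
```

```text
[[ 25  29  34  40  44  48  47  47  48  50  49  51  53  51  51  51  51  45
   36  31  28  28]
 [ 32  42  44  50  44  42  41  44  45  47  45  41  46  48  50  53  54  54
   53  49  37  27]
 [ 45  47  44  42  38  34  30  29  25  29  25  28  26  27  30  36  38  46
   50  51  50  45]
 [ 42  41  32  28  28  29  29  25  30  28  28  27  29  27  27  31  26  35
   40  48  51  48]
 [ 26  26  32  27  30  24  35  39  42  51  51  50  45  38  31  25  26  28
   31  30  39  38]
 [ 32  24  26  24  31  43  54  62  70  70  70  70  71  66  59  42  36  30
   22  26  28  35]
 [ 24  27  20  33  44  58  67  71  73  71  71  75  77  81  77  65  49  35
   25  26  30  26]
 [ 26  30  25  35  51  63  68  73  71  73  75  75  78  81  80  73  55  37
   24  27  28  29]
 [ 31  30  26  34  51  64  70  73  71  72  74  78  77  83  82  76  57  36
   30  30  25  28]
 [ 27  29  27  44  54  76  86  94  99 104 106 101  99  94  87  77  59  34
   27  21  28  25]
 [ 28  23  31  53  80 103 116 125 129 129 129 127 124 120 112  96  71  44
   30  28  26  22]
 [ 26  26  40  68 102 124 130 129 130 131 132 131 130 129 124 112  86  55
   33  30  25  26]
 [ 30  32  45  73 109 124 130 133 130 131 131 132 131 128 124 117  91  58
   28  28  30  29]
 [ 27  28  36  61  93 115 126 132 132 130 131 130 132 129 123 106  78  47
   31  23  26  27]
 [ 21  26  26  33  54  76 100 115 123 124 124 125 119 111  94  70  47  32
   26  29  26  28]
 [ 30  29  26  27  28  37  45  56  70  76  73  69  62  50  40  31  27  29
   27  28  30  29]
 [ 28  31  25  23  29  25  27  28  33  29  26  26  29  28  27  24  26  25
   23  24  23  28]]
[255.60526316 203.69736842] [ 4  5 10 10 76]
[511.44717365 354.35944579  43.        ]
t 1.32 pos [512.8 355.1 101.1] yaw 72.17 w 88.2 F [ 0.6 -0.4  0.6] Tq [0.03 0.   0.01] | shift [-1.1 -1.  80.1] turn [-0.    -0.     0.003]
```

Request:
{"method": "send_rows", "body": {
  "steps": [
    [[-1, -1, 40, 0, 0, 0, 1], [-1, -1, 65, 0, 0, 0, 1], [-1, -1, 79, 0, 0, 0, 1], [-1, -1, 79, 0, 0, 0, 1], [-1, -1, 79, 0, 0, 0, -1], [-1, -1, 79, 0, 0, 0, -1], [-1, -1, 79, 0, 0, 0, -1], [-1, -1, 79, 0, 0, 0, -1], [-1, -1, 79, 0, 0, 0, -1], [-1, -1, 79, 0, 0, 0, -1], [-1, -1, 79, 0, 0, 0, -1]]
  ]
}}

```text
time_s: 2.7
ee_pos: [0.5115, 0.3545, 0.0221]
tool_rot: [-2.539, -1.85, -0.0]
contact_force: [-0.4, -0.3, 0.1]
width: 0.0198
```

```bash
python3 - <<'E'
from h import *
go(480,-50,120,72)
s=snap('wrist','w2'); g=s['color']
i=cv2.resize(g[150:310,150:363],(800,600),interpolation=cv2.INTER_CUBIC); cv2.imwrite('pics/w2v.png',np.clip(i*2.,0,255).astype(np.uint8)[:,:,::-1])
E
```

```text
t 2.7 pos [511.5 354.5  22.1] yaw 72.16 w 19.8 F [-0.4 -0.3  0.1] Tq [-0.03 -0.02 -0.01] | shift [-394.7   93.9  -98.1] turn [-0.    -0.     0.003]
```

View pics/w2v.png

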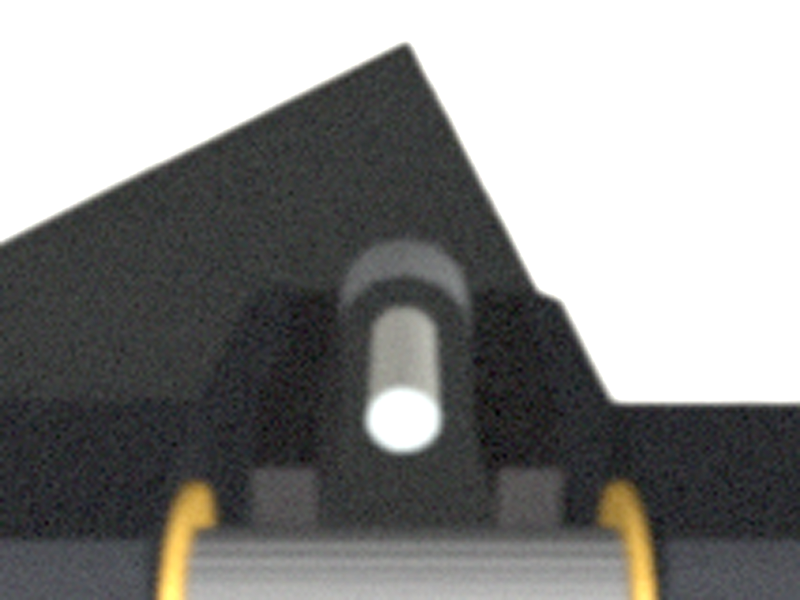

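Request:
{"method": "send_rows", "body": {
  "steps": [
    [[0, 0, 0, 0, 0, 0, -1], [0, 0, 0, 0, 0, 0, -1], [0, 0, 0, 0, 0, 0, -1]]
  ]
}}

```text
time_s: 3.12
ee_pos: [0.5115, 0.3545, 0.0221]
tool_rot: [-2.539, -1.85, -0.0]
contact_force: [0.1, -0.5, -0.7]
width: 0.0089
```

```bash
python3 - <<'E'
from h import *
s=snap('wrist','w3'); T=R.from_rotvec(manip.state()['tool_rot'])
p,_=blob(s,257,261,12,110); print(p,_, 'offset tool', 1000*T.inv().apply(onz(s,*p,.043)-manip.state()['ee_pos']))
go(480,-50,120,72)
E
```

```text
[257.90134529 261.31390135] [  5   5  17  16 223] offset tool [  0.26838755   0.24016049 -20.92688561]
t 3.17 pos [511.5 354.5  22.1] yaw 72.17 w 9.0 F [-0.1  0.5 -1.2] Tq [0.03 0.03 0.03] | shift [-394.7   93.9  -98.1] turn [-0.    -0.     0.003]
```

Request:
{"method": "send_rows", "body": {
  "steps": [
    [[0, 0, -15, 0, 0, 0, -1], [0, 0, -60, 0, 0, 0, -1], [0, 0, -118, 0, 0, 0, -1], [-50, 20, -118, 0, 0, 0, -1], [-105, 42, -118, 0, 0, 0, -1], [-160, 64, -118, 0, 0, 0, -1], [-215, 86, -118, 0, 0, 0, -1], [-270, 108, -118, 0, 0, 0, -1], [-325, 130, -118, 0, 0, 0, -1], [-378, 150, -118, 0, 0, 0, -1], [-378, 150, -90, 0, 0, 0, -1], [-378, 150, -63, 0, 0, 0, -1], [-378, 150, -63, 0, 0, 0, -1]]
  ]
}}

```text
time_s: 4.8
ee_pos: [0.5373, -0.0513, 0.0844]
tool_rot: [-2.537, -1.849, 0.003]
contact_force: [-0.2, -0.2, 1.2]
width: 0.0088
```

```bash
python3 - <<'E'
from h import *
go(480,-50,120,72)
s=snap('wrist','w4'); T=R.from_rotvec(manip.state()['tool_rot'])
print(proj(s,[.482,-.032,.026]))
u,v=map(int,proj(s,[.482,-.032,.026])); x0,y0=u-106,max(0,v-80)
i=cv2.resize(s['color'][y0:y0+160,x0:x0+213],(800,600),interpolation=cv2.INTER_CUBIC); cv2.imwrite('pics/w4v.png',np.clip(i*1.6,0,255).astype(np.uint8)[:,:,::-1]); print(x0,y0)
E
```

```text
t 4.8 pos [537.3 -51.3  84.4] yaw 72.16 w 8.8 F [-0.2 -0.2  1.2] Tq [ 0.   -0.02 -0.05] | shift [-16.3 -55.1 -35.5] turn [-0.003  0.     0.003]
[259.21537258 130.97062423]
153 50
```

View pics/w4v.png

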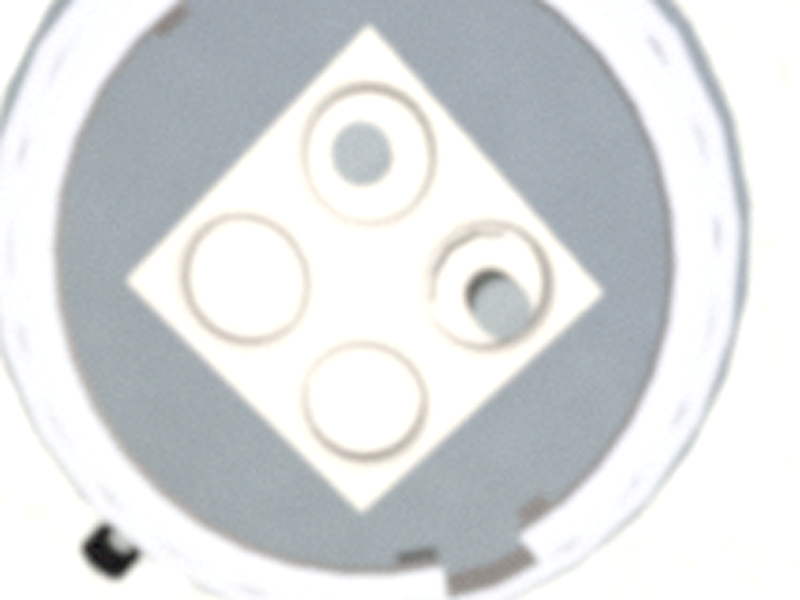

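```bash
python3 - <<'E'
from h import *
s=load('w4'); g=cv2.GaussianBlur(cv2.cvtColor(s['color'],cv2.COLOR_RGB2GRAY),(3,3),0)
V=lambda x,y:(153+x/3.756,50+y/3.75)
W=lambda u,v,z:onz(s,u,v,z)[:2]*1000
print([int(g[int(V(*q)[1]),int(V(*q)[0])]) for q in((200,230),(246,280),(150,150),(30,250),(365,280))])
th=(int(g[int(V(365,280)[1]),int(V(365,280)[0])])+int(g[int(V(150,150)[1]),int(V(150,150)[0])]))/2
cs,_=cv2.findContours((g>th).astype(np.uint8),cv2.RETR_CCOMP,cv2.CHAIN_APPROX_NONE)
p0=V(365,280)
for c in cs:
    A=cv2.contourArea(c)
    if 5000<A<15000 and cv2.pointPolygonTest(c,p0,False)>0:
        X=np.array([W(u,v,.024) for u,v in c[:,0]],np.float32); r=cv2.minAreaRect(X)
        print('carrier',r); C=np.array(r[0]);a=np.radians(r[2]);U=17*np.array([np.cos(a),np.sin(a)]);Vv=np.array([-U[1],U[0]])
        for i in(1,-1):
            for j in(1,-1): print(i,j,C+i*U+j*Vv)
def circ(X):
    A=np.c_[2*X,np.ones(len(X))]; b=(X**2).sum(1); x=np.linalg.lstsq(A,b,rcond=None)[0]; return x[:2],np.sqrt(x[2]+x[:2]@x[:2])
# rings: darkest pixel along radial lines
for q,r0 in(((246,280),12),((366,401),12)):
    c=W(*V(*q),.024)
    for it in range(2):
        X=[]
        for a in np.arange(0,2*np.pi,.1):
            P=[c+r*np.array([np.cos(a),np.sin(a)]) for r in np.arange(9.5,14.5,.25)]
            val=[cv2.getRectSubPix(g,(1,1),tuple(map(float,proj(s,[*(p/1000),.024]))))[0,0] for p in P]
            X.append(P[int(np.argmin(val))])
        c,r=circ(np.array(X))
    print('ring',c,r)
# collar inner edge
c=np.array([482,-32.]);X=[]
for a in np.arange(0,2*np.pi,.03):
    P=[c+r*np.array([np.cos(a),np.sin(a)]) for r in np.arange(54,66,.5)]
    uv=[proj(s,[*(p/1000),.026]) for p in P]
    if min(q[1] for q in uv)<3 : continue
    val=np.array([cv2.getRectSubPix(g,(1,1),tuple(map(float,q)))[0,0] for q in uv],float); k=np.argmax(np.diff(val)); X.append((P[k]+P[k+1])/2)
X=np.array(X)
for _ in range(5):
    cc,r=circ(X); e=abs(np.linalg.norm(X-cc,axis=1)-r); X=X[e<max(.5,2*np.median(e))]
print('collar',cc,r,len(X))
# lip profile at mid lip r=66 -> slot edges
for r in(63,66):
  row=[]
  for d in list(range(-25,36,1))+list(range(160,205,1)):
    p=cc+r*np.array([np.cos(np.radians(d)),np.sin(np.radians(d))]); u=proj(s,[*(p/1000),.026])
    row.append((d,int(cv2.getRectSubPix(g,(1,1),tuple(map(float,u)))[0,0])))
  print(r,row)
E
```

```text
[141, 168, 106, 160, 168]
carrier ((476.5873718261719, -37.64540481567383), (66.82128143310547, 66.78284454345703), 25.662641525268555)
1 1 [484.54826992 -14.96007692]
1 -1 [499.27269972 -45.60630291]
-1 1 [453.90204393 -29.68450672]
-1 -1 [468.62647373 -60.33073271]
ring [468.2302442  -59.53000334] 11.894785143219815
ring [498.44323345 -45.10376315] 11.819838118784077
collar [477.96737122 -36.45350872] 59.776078836291454 93
63 [(-25, 162), (-24, 162), (-23, 162), (-22, 162), (-21, 162), (-20, 162), (-19, 162), (-18, 162), (-17, 162), (-16, 162), (-15, 162), (-14, 161), (-13, 162), (-12, 162), (-11, 162), (-10, 162), (-9, 161), (-8, 162), (-7, 161), (-6, 161), (-5, 153), (-4, 133), (-3, 107), (-2, 94), (-1, 91), (0, 92), (1, 91), (2, 92), (3, 92), (4, 93), (5, 93), (6, 93), (7, 93), (8, 93), (9, 93), (10, 93), (11, 93), (12, 96), (13, 112), (14, 139), (15, 156), (16, 161), (17, 162), (18, 161), (19, 161), (20, 161), (21, 161), (22, 161), (23, 161), (24, 161), (25, 162), (26, 161), (27, 161), (28, 161), (29, 161), (30, 161), (31, 161), (32, 161), (33, 162), (34, 162), (35, 161), (160,
[... 1049 characters left out ...]
, (21, 155), (22, 156), (23, 159), (24, 160), (25, 160), (26, 160), (27, 160), (28, 160), (29, 161), (30, 161), (31, 160), (32, 159), (33, 158), (34, 158), (35, 157), (160, 160), (161, 159), (162, 160), (163, 160), (164, 160), (165, 160), (166, 160), (167, 160), (168, 160), (169, 160), (170, 160), (171, 160), (172, 160), (173, 160), (174, 160), (175, 160), (176, 160), (177, 158), (178, 141), (179, 111), (180, 98), (181, 98), (182, 98), (183, 99), (184, 101), (185, 102), (186, 103), (187, 102), (188, 102), (189, 100), (190, 100), (191, 99), (192, 99), (193, 100), (194, 105), (195, 128), (196, 154), (197, 160), (198, 161), (199, 161), (200, 161), (201, 161), (202, 161), (203, 161), (204, 162)]
```

Request:
{"method": "send_rows", "body": {
  "steps": [
    [[-10, -30, 0, 0, 0, 0, -1], [-29, -63, 5, 0, 0, 0, -1], [-29, -63, 9, 0, 0, 0, -1], [-29, -63, 9, 0, 0, 0, -1], [-29, -63, 9, 0, 0, 0, -1]]
  ]
}}

```text
time_s: 5.48
ee_pos: [0.4714, -0.0593, 0.0772]
tool_rot: [2.538, 1.851, 0.003]
contact_force: [-0.3, -0.3, -0.1]
width: 0.0087
```

```bash
python3 - <<'E'
from h import *
go(468.5,-60,43,70.7)
s=snap('wrist','w5'); 
for z in (.024,.056,.075): print(proj(s,[.4685,-.060,z]))
i=cv2.resize(s['color'][120:280,150:363],(800,600),interpolation=cv2.INTER_CUBIC); cv2.imwrite('pics/w5v.png',np.clip(i*1.5,0,255).astype(np.uint8)[:,:,::-1])
E
```

```text
t 5.47 pos [471.4 -59.3  77.2] yaw 72.2 w 8.7 F [-0.3 -0.3 -0.1] Tq [ 0.09 -0.03  0.  ] | shift [-1.6 -2.6 34.2] turn [ 0.002 -0.001  0.026]
[255.24961202 204.01209007]
[254.95420475 221.92306211]
[254.72789471 235.63879387]
```

View pics/w5v.png

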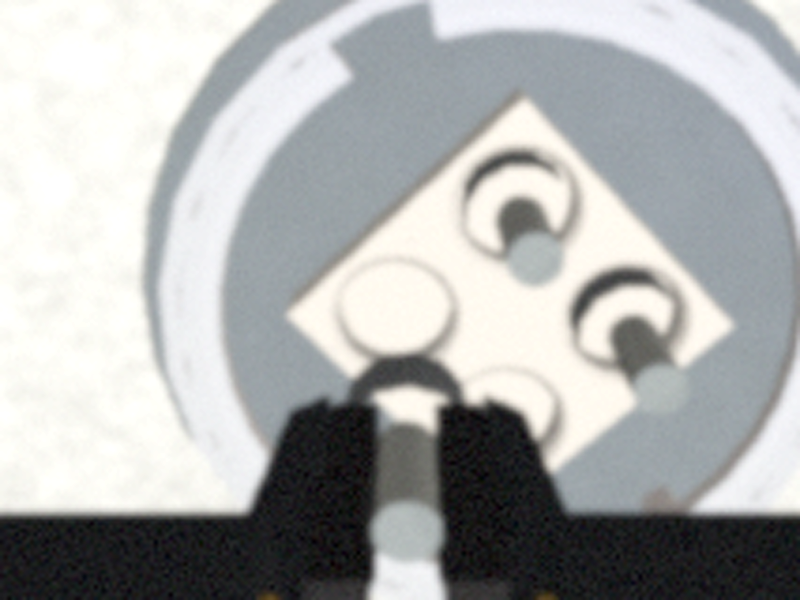

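```bash
cat >> h.py <<'E'
def circ(X):
    A=np.c_[2*X,np.ones(len(X))]; b=(X**2).sum(1); x=np.linalg.lstsq(A,b,rcond=None)[0]; return x[:2],np.sqrt(x[2]+x[:2]@x[:2])
def val(g,s,p,z): return float(cv2.getRectSubPix(g,(1,1),tuple(map(float,proj(s,[p[0]/1000,p[1]/1000,z]))))[0,0])
def ring(s,c,z,r0,r1,mode):
    "circle about c (mm) at height z: darkest ring ('dark') or steepest rise outward ('rise')/fall, robust fit"
    g=cv2.GaussianBlur(cv2.cvtColor(s['color'],cv2.COLOR_RGB2GRAY),(3,3),0); c=np.array(c,float)
    for it in range(2):
        X=[]
        for a in np.arange(0,2*np.pi,.06):
            P=[c+r*np.array([np.cos(a),np.sin(a)]) for r in np.arange(r0,r1,.25)]; v=np.array([val(g,s,p,z) for p in P])
            k=int(np.argmin(v)) if mode=='dark' else int(np.argmax(np.diff(v)*(1 if mode=='rise' else -1)))
            X.append(P[k])
        X=np.array(X)
        for _ in range(6):
            c,r=circ(X); e=abs(np.linalg.norm(X-c,axis=1)-r); X=X[e<max(.4,2*np.median(e))]
    return c,r,len(X)
E
python3 - <<'E'
from h import *
s=load('w5')
print('well1',ring(s,[468.5,-60],.024,10,14,'dark'))
p=(150+407/3.756,120+530/3.75); q,_=blob(s,*p,12,100); print(q,_,onz(s,*p,.0772+.0209)*1000)
g=cv2.GaussianBlur(cv2.cvtColor(s['color'],cv2.COLOR_RGB2GRAY),(3,3),0)
for n,x,y in(('L',287,314),('T',522,92),('R',735,325)): print(n,onz(s,150+x/3.756,120+y/3.75,.024)*1000)
for n,x,y in(('sl1',345,66),('sl2',432,22)): print(n,onz(s,150+x/3.756,120+y/3.75,.026)*1000)
print('well c',onz(s,150+519/3.756,120+204/3.75,.024)*1000,'d',onz(s,150+629/3.756,120+316/3.75,.024)*1000)
E
```

```text
well1 (array([467.78946748, -60.07914989]), np.float64(11.970874008763968), 63)
[257.84615385 264.02884615] [  4   5  17  20 312] [471.72996964 -58.82523122  98.1       ]
L [461.33440348 -81.44040579  24.        ]
T [431.55223971 -22.10944932  24.        ]
R [492.49430547   7.07461144  24.        ]
sl1 [416.0017137  -53.03560594  26.        ]
sl2 [413.210917   -34.77202783  26.        ]
well c [453.18813417 -28.83212483  24.        ] d [483.69610369 -13.58242412  24.        ]
```

Request:
{"method": "send_rows", "body": {
  "steps": [
    [[-2, -3.2, 0, 0, 0, 0, -1], [-2, -3.2, 15, 0, 0, 0, -1], [-2, -3.2, 27, 0, 0, 0, -1], [-2, -3.2, 27, 0, 0, 0, -1], [-2, -3.2, 27, 0, 0, 0, -1], [-2, -3.2, 27, 0, 0, 0, -1]]
  ]
}}

```text
time_s: 6.28
ee_pos: [0.4677, -0.0602, 0.0503]
tool_rot: [2.538, 1.851, 0.003]
contact_force: [0.2, -0.8, 0.2]
width: 0.0088
```

```bash
python3 - <<'E'
from h import *
go(467.7,-60.2,40,72.2)
s=snap('wrist','w6'); print('bias top',[onz(s,*blob(s,258,262,12,100)[0],manip.state()['ee_pos'][2]+.0209)*1000-1000*np.array(manip.state()['ee_pos'])])
try: print('well',ring(s,[467.8,-60.1],.024,10.5,13.5,'dark'))
except Exception as e: print(e)
E
```

```text
t 6.28 pos [467.7 -60.2  50.3] yaw 72.2 w 8.8 F [ 0.2 -0.8  0.2] Tq [-0.01 -0.02 -0.03] | shift [-0.   0.  10.3] turn [ 0.002 -0.001  0.   ]
bias top [array([ 1.91375912, -0.32385523, 20.9       ])]
well (array([467.60450124, -60.17219239]), np.float64(11.942664445511156), 48)
```

Request:
{"method": "send_rows", "body": {
  "steps": [
    [[0, 0, 4, 0, 0, 0, -1], [0, 0, 8, 0, 0, 0, -1], [0, 0, 11, 0, 0, 0, -1], [0, 0, 11, 0, 0, 0, -1], [0, 0, 11, 0, 0, 0, -1]]
  ]
}}

```text
time_s: 6.95
ee_pos: [0.4677, -0.0602, 0.0393]
tool_rot: [2.538, 1.851, 0.003]
contact_force: [0.2, -1.6, -1.1]
width: 0.0087
```

Request:
{"method": "send_rows", "body": {
  "steps": [
    [[0, 0, 3, 0, 0, 0, -1], [0, 0, 5, 0, 0, 0, -1], [0, 0, 5, 0, 0, 0, -1], [0, 0, 5, 0, 0, 0, -1]]
  ]
}}

```text
time_s: 7.45
ee_pos: [0.4677, -0.0602, 0.0343]
tool_rot: [2.538, 1.851, 0.003]
contact_force: [0.3, 0.7, -0.5]
width: 0.0092
```

Request:
{"method": "send_rows", "body": {
  "steps": [
    [[0, 0, 0, 0, 0, 0, -0.4], [0, 0, 0, 0, 0, 0, -0.4], [0, 0, 0, 0, 0, 0, -0.4], [0, 0, -10, 0, 0, 0, -0.4], [0, 0, -50, 0, 0, 0, -0.4], [0, 0, -100, 0, 0, 0, 0.5], [40, -4, -100, 0, 0, 0.19, 0.5], [90, -10, -100, 0, 0, 0.38, 0.5], [140, -16, -100, 0, 0, 0.57, 0.5], [190, -22, -100, 0, 0, 0.76, 0.5], [240, -28, -100, 0, 0, 0.95, 0.5], [290, -34, -100, 0, 0, 1.14, 0.5], [330, -38, -90, 0, 0, 1.33, 0.5], [330, -38, -70, 0, 0, 1.5, 0.5], [330, -38, -66, 0, 0, 1.571, 0.5], [330, -38, -66, 0, 0, 1.571, 0.5], [330, -38, -66, 0, 0, 1.571, 0.5]]
  ]
}}

```text
time_s: 9.57
ee_pos: [0.5325, 0.2657, 0.1012]
tool_rot: [-3.103, 0.484, -0.003]
contact_force: [-0.4, -0.3, 0.2]
width: 0.066
```

```bash
python3 - <<'E'
from h import *
s=snap('wrist','w7'); st=manip.state(); u=proj(s,[.533,.266,.043]); 
p,k=blob(s,*u,15,115); P=onz(s,*p,.043)*1000; print(u,p,k,P); go(P[0],P[1],22,-18)
E
```

```text
[259.02233263 204.12405508] [257.72072072 203.71171171] [  8   9  12  12 111] [532.11241035 266.65880808  43.        ]
t 9.62 pos [532.5 265.6 101.2] yaw -17.76 w 66.3 F [ 0.4  0.  -0.5] Tq [-0.1  0.1  0. ] | shift [-0.9 -0.7 79.2] turn [-0.002 -0.002  0.004]
```

Request:
{"method": "send_rows", "body": {
  "steps": [
    [[-1, -0.9, 40, 0, 0, 0, 0.5], [-1, -0.9, 65, 0, 0, 0, 0.3], [-1, -0.9, 79, 0, 0, 0, 0], [-1, -0.9, 79, 0, 0, 0, -0.3], [-1, -0.9, 79, 0, 0, 0, -1], [-1, -0.9, 79, 0, 0, 0, -1], [-1, -0.9, 79, 0, 0, 0, -1], [-1, -0.9, 79, 0, 0, 0, -1], [-1, -0.9, 79, 0, 0, 0, -1], [-1, -0.9, 79, 0, 0, 0, -1]]
  ]
}}

```text
time_s: 10.88
ee_pos: [0.5324, 0.2672, 0.0227]
tool_rot: [-3.102, 0.484, -0.004]
contact_force: [-0.0, -0.0, 6.2]
width: 0.0087
```

```bash
python3 - <<'E'
from h import *
s=snap('wrist','w8'); T=R.from_rotvec(manip.state()['tool_rot'])
p,_=blob(s,258,261,14,110); print(p,_, 'offset tool', 1000*T.inv().apply(onz(s,*p,.043)-manip.state()['ee_pos']))
go(498.5,-45.5,75,-18)
E
```

```text
[257.4719764 259.2359882] [  5   0  19  24 339] offset tool [ -0.76647863  -0.49732623 -20.27955035]
t 10.93 pos [532.4 267.2  22.7] yaw -17.76 w 9.0 F [-0.4  1.3  5.3] Tq [-0.05  0.27 -0.03] | shift [ 63.2 308.  -52.9] turn [-0.003 -0.002  0.004]
```

Request:
{"method": "send_rows", "body": {
  "steps": [
    [[0, 0, -15, 0, 0, 0, -1], [0, 0, -60, 0, 0, 0, -1], [0, 0, -115, 0, 0, 0, -1], [10, 50, -115, 0, 0, 0, -1], [21, 103, -115, 0, 0, 0, -1], [32, 155, -115, 0, 0, 0, -1], [43, 207, -115, 0, 0, 0, -1], [53, 258, -115, 0, 0, 0, -1], [63, 308, -105, 0, 0, 0, -1], [63, 308, -70, 0, 0, 0, -1], [63, 308, -53, 0, 0, 0, -1], [63, 308, -53, 0, 0, 0, -1], [63, 308, -53, 0, 0, 0, -1]]
  ]
}}

```text
time_s: 12.55
ee_pos: [0.499, -0.0448, 0.0758]
tool_rot: [-3.102, 0.483, -0.006]
contact_force: [-0.3, -0.6, -0.9]
width: 0.0094
```

```bash
python3 - <<'E'
from h import *
go(498.4,-45.3,50,-17.8)
s=snap('wrist','w9'); 
print('well',ring(s,[498.4,-45.3],.024,10.5,13.5,'dark'))
i=cv2.resize(s['color'][120:280,150:363],(800,600),interpolation=cv2.INTER_CUBIC); cv2.imwrite('pics/w9v.png',np.clip(i*1.5,0,255).astype(np.uint8)[:,:,::-1])
E
```

```text
t 12.55 pos [499.  -44.8  75.8] yaw -17.69 w 9.4 F [-0.3 -0.6 -0.9] Tq [-0.08  0.11 -0.02] | shift [-0.6  0.7 25.8] turn [-0.003 -0.003  0.002]
well (array([499.10282172, -44.40020708]), np.float64(11.464770613866138), 62)
```

View pics/w9v.png

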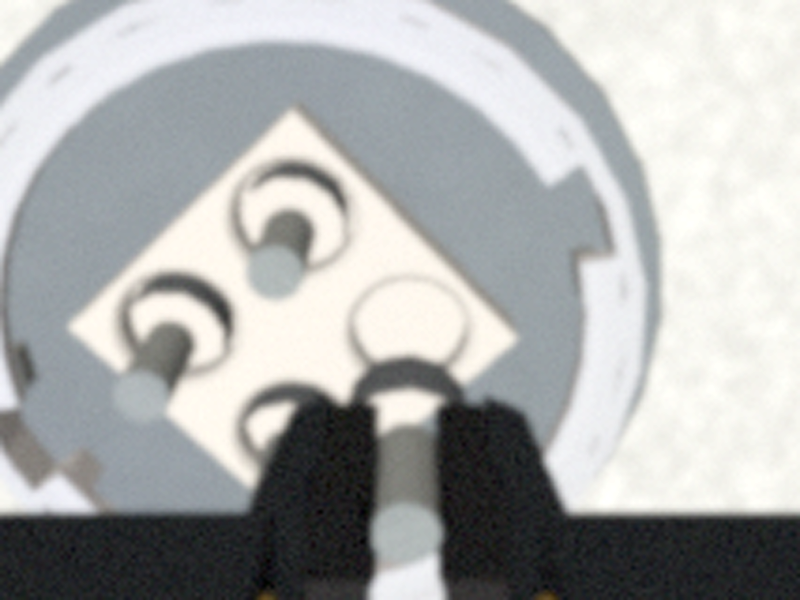

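Request:
{"method": "send_rows", "body": {
  "steps": [
    [[-0.5, 0.5, 0, 0, 0, 0, -1], [-0.5, 0.5, 15, 0, 0, 0, -1], [-0.5, 0.5, 25.5, 0, 0, 0, -1], [-0.5, 0.5, 25.5, 0, 0, 0, -1], [-0.5, 0.5, 25.5, 0, 0, 0, -1], [-0.5, 0.5, 25.5, 0, 0, 0, -1]]
  ]
}}

```text
time_s: 13.35
ee_pos: [0.4988, -0.0453, 0.0507]
tool_rot: [-3.102, 0.483, -0.007]
contact_force: [0.3, -0.4, -0.2]
width: 0.0087
```

```bash
python3 - <<'E'
from h import *
go(498.4,-45.3,40,-17.8)
s=snap('wrist','w10')
for c in ([498.4,-45.3],[499,-44.5]): print('well',ring(s,c,.024,11,13.2,'dark'))
s=load('w9'); print('w9',ring(s,[498.4,-45.3],.024,11,13.2,'dark'))
i=load('w9'); a,b=[cv2.resize(load(n)['color'][170:270,205:311],(400,400),interpolation=cv2.INTER_CUBIC) for n in('w6','w10')]
cv2.imwrite('pics/w10v.png',np.clip(np.hstack([a,b])*1.5,0,255).astype(np.uint8)[:,:,::-1])
E
```

```text
t 13.35 pos [498.8 -45.3  50.7] yaw -17.7 w 8.7 F [ 0.3 -0.4 -0.2] Tq [-0.01  0.07 -0.01] | shift [-0.5  0.2 10.7] turn [-0.003 -0.004  0.002]
well (array([499.02264403, -45.31428862]), np.float64(12.226275486171234), 53)
well (array([499.02965252, -45.26719719]), np.float64(12.23737353734332), 53)
w9 (array([499.20336836, -44.27597963]), np.float64(11.500040366658551), 71)
```

View pics/w10v.png

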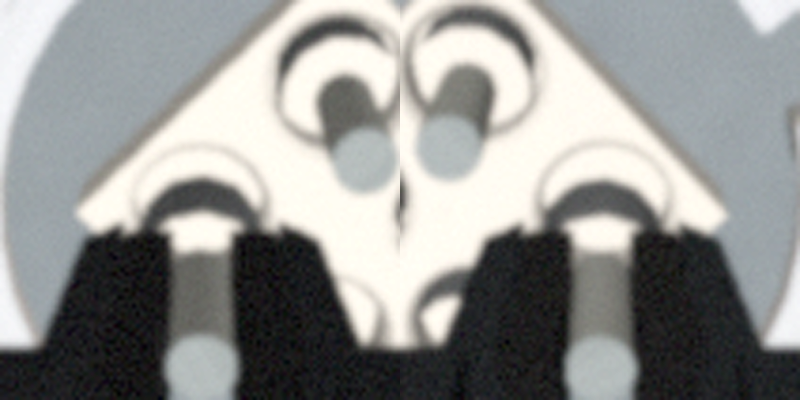

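Request:
{"method": "send_rows", "body": {
  "steps": [
    [[0.3, -0.2, 4, 0, 0, 0, -1], [0.3, -0.2, 8, 0, 0, 0, -1], [0.3, -0.2, 11, 0, 0, 0, -1], [0.3, -0.2, 11, 0, 0, 0, -1], [0.3, -0.2, 11, 0, 0, 0, -1]]
  ]
}}

```text
time_s: 14.02
ee_pos: [0.4993, -0.0451, 0.0397]
tool_rot: [-3.102, 0.483, -0.007]
contact_force: [0.3, -0.7, -0.0]
width: 0.0087
```

Request:
{"method": "send_rows", "body": {
  "steps": [
    [[0, 0, 3, 0, 0, 0, -1], [0, 0, 5, 0, 0, 0, -1], [0, 0, 5, 0, 0, 0, -1], [0, 0, 5, 0, 0, 0, -0.4], [0, 0, 5, 0, 0, 0, -0.4], [0, 0, 5, 0, 0, 0, -0.4], [0, 0, -5, 0, 0, 0, -0.4], [0, 0, -50, 0, 0, 0, -0.4], [0, 0, -110, 0, 0, 0, 0], [12, 50, -145, 0, 0, -0.18, 0.3], [25, 100, -145, 0, 0, -0.36, 0.3], [38, 150, -145, 0, 0, -0.54, 0.3], [53, 217, -145, 0, 0, -0.72, 0.3], [53, 217, -145, 0, 0, -0.9, 0.3], [53, 217, -145, 0, 0, -1.08, 0.3], [53, 217, -145, 0, 0, -1.26, 0.3], [53, 217, -145, 0, 0, -1.44, 0.3], [53, 217, -145, 0, 0, -1.53, 0.3], [53, 217, -145, 0, 0, -1.53, 0.3], [53, 217, -145, 0, 0, -1.53, 0.3]]
  ]
}}

```text
time_s: 16.52
ee_pos: [0.483, -0.2683, 0.1845]
tool_rot: [2.574, 1.798, 0.008]
contact_force: [-0.0, 0.6, -0.4]
width: 0.0578
```

```bash
python3 - <<'E'
from h import *
go(484,-268,150,70)
s=snap('wrist','l0'); print(proj(s,[.484,-.268,.084]))
cv2.imwrite('pics/l0v.png',np.clip(s['color']*1.5,0,255).astype(np.uint8)[:,:,::-1])
E
```

```text
t 16.52 pos [ 483.  -268.3  184.5] yaw 69.85 w 57.8 F [-0.   0.6 -0.4] Tq [-0.05  0.   -0.04] | shift [ 0.5  0.7 34.5] turn [ 0.004 -0.003 -0.003]
[257.73317897 188.23592649]
```

View pics/l0v.png

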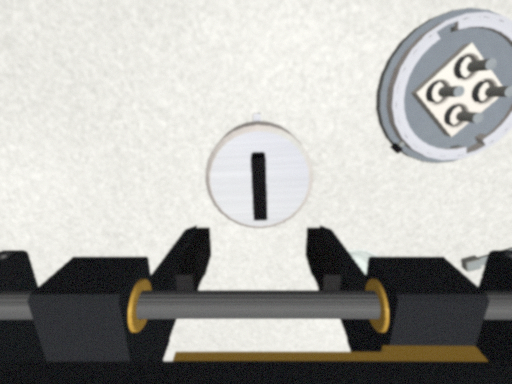

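```bash
python3 - <<'E'
from h import *
s=load('l0'); g=cv2.cvtColor(s['color'],cv2.COLOR_RGB2GRAY)
m=(g[140:232,235:285]<60).astype(np.uint8); n,l,st,ce=cv2.connectedComponentsWithStats(m); k=1+np.argmax(st[1:,4]); 
c=max(cv2.findContours((l==k).astype(np.uint8),cv2.RETR_EXTERNAL,cv2.CHAIN_APPROX_NONE)[0],key=cv2.contourArea)[:,0]+[235,140]
X=np.array([onz(s,u,v,.084)[:2]*1000 for u,v in c],np.float32); r=cv2.minAreaRect(X); print('bar',r); 
bp=cv2.boxPoints(r); print(bp)
ys,xs=np.nonzero(l==k); 
for row in (155,160,175,195,210,216): q=xs[ys==row-140]+235; print(row,q.min(),q.max(),onz(s,q.mean(),row,.084)*1000)
for z,mode in((.056,'fall'),(.056,'rise')): print(mode,ring(s,[484,-268],z,54,62,mode))
p,_=blob(s,257,116,7,int(np.median(g[105:112,245:270]))+8); print('lug',p,_,onz(s,*p,.006)*1000)
E
```

```text
bar ((483.04779052734375, -266.53485107421875), (11.518250465393066, 65.40873718261719), 71.9520492553711)
[[ 450.1683  -261.8784 ]
 [ 512.35876 -282.14285]
 [ 515.92725 -271.1913 ]
 [ 453.73682 -250.92685]]
155 252 263 [ 453.790354   -257.12399825   84.        ]
160 252 264 [ 458.3285654  -258.30373461   84.        ]
175 253 264 [ 471.95347718 -262.80795888   84.        ]
195 254 265 [ 491.02775097 -268.77714428   84.        ]
210 254 265 [ 505.71635898 -274.14121429   84.        ]
216 255 265 [ 511.92036812 -275.8824726    84.        ]
fall (array([ 481.9016993 , -270.78750944]), np.float64(55.637510208501496), 36)
rise (array([ 483.33818115, -266.19255855]), np.float64(56.62265023084607), 60)Traceback (most recent call last):
  File "<stdin>", line 10, in <module>
  File "h.py", line 28, in blob
    k=min(range(1,n),key=lambda i:np.hypot(*(ce[i]-[u-x0,v-y0]))-st[i,4]*.05)
ValueError: min() iterable argument is empty
```

Request:
{"method": "send_rows", "body": {
  "steps": [
    [[1.7, -0.6, 40, 0.004, -0.003, -0.037, 0.3], [1.7, -0.6, 80, 0.004, -0.003, -0.037, 0.2], [1.7, -0.6, 105, 0.004, -0.003, -0.037, 0], [1.7, -0.6, 123, 0.004, -0.003, -0.037, -0.1], [1.7, -0.6, 123, 0.004, -0.003, -0.037, -0.3], [1.7, -0.6, 123, 0.004, -0.003, -0.037, -1], [1.7, -0.6, 123, 0.004, -0.003, -0.037, -1], [1.7, -0.6, 123, 0.004, -0.003, -0.037, -1], [1.7, -0.6, 123, 0.004, -0.003, -0.037, -1], [1.7, -0.6, 123, 0.004, -0.003, -0.037, -1]]
  ]
}}

```text
time_s: 17.82
ee_pos: [0.4844, -0.2668, 0.0625]
tool_rot: [2.54, 1.845, 0.002]
contact_force: [-0.6, 0.2, 6.8]
width: 0.0139
```

```bash
python3 - <<'E'
from h import *
go(477,-37.4,160,96)
print(manip.state()['q'])
E
```

```text
t 17.82 pos [ 484.4 -266.8   62.5] yaw 71.98 w 13.9 F [-0.6  0.2  6.8] Tq [ 0.04  0.15 -0.03] | shift [215.8 -77.8 -97.7] turn [ 0.002  0.    -0.419]
[ 0.34468252  0.62942392  0.10144291  1.91219792 -0.10587764  0.60278053
  1.77034316]
```

Request:
{"method": "send_rows", "body": {
  "steps": [
    [[0, 0, -8, 0, 0, 0, -1], [0, 0, -30, 0, 0, 0, -1], [0, 0, -65, 0, 0, 0, -1], [0, 0, -100, 0, 0, 0, -1], [25, -9, -103, 0, 0, -0.05, -1], [55, -20, -103, 0, 0, -0.1, -1], [90, -32, -103, 0, 0, -0.2, -1], [125, -44, -103, 0, 0, -0.3, -1], [160, -57, -103, 0, 0, -0.4, -1], [190, -68, -103, 0.002, 0, -0.419, -1], [208, -74, -103, 0.002, 0, -0.419, -1], [216, -77, -103, 0.002, 0, -0.419, -1], [216, -77, -103, 0.002, 0, -0.419, -1], [216, -77, -103, 0.002, 0, -0.419, -1]]
  ]
}}

```text
time_s: 19.58
ee_pos: [0.4775, -0.0382, 0.1651]
tool_rot: [2.103, 2.333, -0.001]
contact_force: [0.2, 0.1, -1.9]
width: 0.0138
```

```bash
python3 - <<'E'
from h import *
go(477.9,-37.3,95,96)
s=snap('wrist','l1');d=snap('side','l1d')
cv2.imwrite('pics/l1v.png',np.clip(np.vstack([cv2.resize(s['color'][60:300,100:420],(400,300)),cv2.resize(d['color'][100:280,240:480],(400,300))])*1.5,0,255).astype(np.uint8)[:,:,::-1])
g=cv2.cvtColor(s['color'],cv2.COLOR_RGB2GRAY)
E
```

```text
t 19.57 pos [477.5 -38.2 165.1] yaw 95.95 w 13.8 F [ 0.2  0.1 -1.9] Tq [-0.    0.01 -0.09] | shift [ 0.9  0.5 70.1] turn [-0.     0.001 -0.001]
```

View pics/l1v.png

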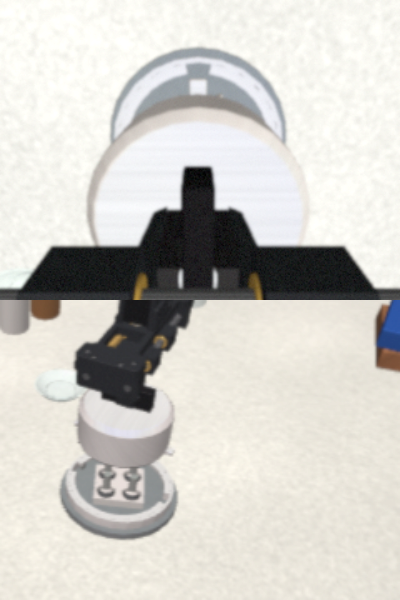

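```bash
python3 - <<'E'
from h import *
s=load('l1'); st=manip.state(); T=R.from_rotvec(st['tool_rot']); tcp=np.array(st['ee_pos'])
g=cv2.cvtColor(s['color'],cv2.COLOR_RGB2GRAY).astype(float)
col=g[180:215,254:263].mean(1); k=np.argmin(np.diff(cv2.GaussianBlur(col.reshape(-1,1),(1,3),0)[:,0])); v=180+k+.5
print(v,1000*T.inv().apply(onz(s,258.4,v,tcp[2]-.0065)-tcp),'(bar end foot; want y=-32-off)')
print('lid ring',ring(s,tcp[:2]*1000,tcp[2]-.0065,54,61,'fall'), tcp)
# lug vs slot: lug at (198,87) z edge+3, slot at (200,70)
for n,x,y,z in(('lug',198,87,tcp[2]-.0565),('slot',200,70,.026)): print(n,1000*T.inv().apply(onz(s,100+.8*x,60+.8*y,z)-tcp))
E
```

```text
193.5 [  0.89552373 -28.14614912   6.50156162] (bar end foot; want y=-32-off)
lid ring (array([476.19717818, -40.57845899]), np.float64(55.2391977307188), 40) [ 0.47765435 -0.03830636  0.16521114]
lug [  1.05917141 -59.61635343  56.5039442 ]
slot [  2.97996551 -63.42455746 139.21397446]
```

```bash
python3 - <<'E'
from h import *
s=load('l1'); st=manip.state(); T=R.from_rotvec(st['tool_rot']); tcp=np.array(st['ee_pos'])
g=cv2.cvtColor(s['color'],cv2.COLOR_RGB2GRAY).astype(int)
print('rows92-150',[(r,int(g[r,256:261].mean())) for r in range(92,150)])
print('rows180-230',[(r,int(g[r,256:261].mean())) for r in range(184,250,1)])
for r in(126,129,132): print(r,list(g[r,244:274]))
Y=lambda v,z:round(1000*T.inv().apply(onz(s,258.4,v,tcp[2]+z)-tcp)[1],1)
for v in range(120,145,3): print(v,'edge z',Y(v,-.0625),'lugtop',Y(v,-.0565),'lidtop',Y(v,-.0065))
E
```

```text
rows92-150 [(92, 167), (93, 165), (94, 165), (95, 164), (96, 159), (97, 144), (98, 120), (99, 107), (100, 104), (101, 105), (102, 105), (103, 106), (104, 110), (105, 127), (106, 146), (107, 155), (108, 155), (109, 145), (110, 128), (111, 111), (112, 105), (113, 105), (114, 103), (115, 104), (116, 103), (117, 103), (118, 104), (119, 104), (120, 104), (121, 104), (122, 110), (123, 126), (124, 147), (125, 159), (126, 161), (127, 162), (128, 163), (129, 161), (130, 160), (131, 160), (132, 160), (133, 155), (134, 146), (135, 126), (136, 104), (137, 93), (138, 93), (139, 92), (140, 92), (141, 92), (142, 91), (143, 93), (144, 97), (145, 113), (146, 131), (147, 142), (148, 147), (149, 148)]
rows180-230 [(184, 162), (185, 161), (186, 161), (187, 161), (188, 162), (189, 161), (190, 160), (191, 154), (192, 133), (193, 86), (194, 34), (195, 12), (196, 8), (197, 7), (198, 8), (199, 4), (200, 6), (201, 11), (202, 8), (203, 6), (204, 11), (205, 11), (206, 7), (207, 10), (208, 11), (209, 9), (210, 15), (211, 19), (212, 16), (213, 18), (214, 20), (215, 19), (216, 20), (217, 18), (218, 20), (219, 21),
[... 1382 characters left out ...]
p.int64(156), np.int64(160), np.int64(160), np.int64(160), np.int64(161), np.int64(161), np.int64(160), np.int64(160), np.int64(158), np.int64(160), np.int64(157), np.int64(146), np.int64(129), np.int64(114), np.int64(107), np.int64(107), np.int64(107), np.int64(107), np.int64(108), np.int64(108), np.int64(106)]
120 edge z -65.9 lugtop -66.4 lidtop -70.6
123 edge z -63.8 lugtop -64.3 lidtop -69.0
126 edge z -61.6 lugtop -62.2 lidtop -67.4
129 edge z -59.4 lugtop -60.0 lidtop -65.8
132 edge z -57.1 lugtop -57.9 lidtop -64.2
135 edge z -54.9 lugtop -55.7 lidtop -62.6
138 edge z -52.6 lugtop -53.5 lidtop -60.9
141 edge z -50.4 lugtop -51.3 lidtop -59.2
144 edge z -48.1 lugtop -49.1 lidtop -57.6
```

```bash
python3 - <<'E'
from h import *
s=load('l1'); st=manip.state(); T=R.from_rotvec(st['tool_rot']); tcp=np.array(st['ee_pos'])
Y=lambda v,z:round(1000*T.inv().apply(onz(s,258.4,v,z)-tcp)[1],1)
t=tcp[2]
print('plinth c',Y(97.7,.012)+80,'collar out c',Y(105.3,.026)+72,'slot outer',Y(110.3,.026))
print('lug out c',Y(123.3,t-.0595)+66,'lug in c',Y(135,t-.0565)+58,'rim c',Y(145.5,t-.0065)+58,'bar foot c',Y(192.7,t-.0065)+32,'bar top c',Y(210,t+.0215)+32)
# plinth / collar lateral centres: left/right plinth edges at rows
g=cv2.cvtColor(s['color'],cv2.COLOR_RGB2GRAY).astype(int)
for r in(105,110,115): 
    print(r,list(g[r,180:215:1]),list(g[r,300:340]))
print('want TCP y in tool', T.inv().apply(np.array([.4765,-.0374,t])-tcp)*1000)
E
```

```text
plinth c -0.9000000000000057 collar out c -1.7999999999999972 slot outer -69.0
lug out c 2.200000000000003 lug in c 2.299999999999997 rim c 1.2999999999999972 bar foot c 3.3000000000000007 bar top c 2.3999999999999986
105 [np.int64(167), np.int64(168), np.int64(168), np.int64(168), np.int64(168), np.int64(166), np.int64(168), np.int64(166), np.int64(166), np.int64(166), np.int64(165), np.int64(165), np.int64(166), np.int64(166), np.int64(168), np.int64(169), np.int64(170), np.int64(169), np.int64(168), np.int64(169), np.int64(168), np.int64(167), np.int64(169), np.int64(169), np.int64(171), np.int64(170), np.int64(168), np.int64(166), np.int64(166), np.int64(167), np.int64(168), np.int64(168), np.int64(168), np.int64(168), np.int64(167)] [np.int64(167), np.int64(163), np.int64(163), np.int64(164), np.int64(163), np.int64(165), np.int64(164), np.int64(163), np.int64(165), np.int64(163), np.int64(165), np.int64(164), np.int64(164), np.int64(164), np.int64(165), np.int64(166), np.int64(166), np.int64(164), np.int64(167), np.int64(167), np.int64(167), np.int64(168), np.int64(168), np.int
[... 1879 characters left out ...]
 np.int64(113), np.int64(106)] [np.int64(107), np.int64(107), np.int64(107), np.int64(111), np.int64(120), np.int64(134), np.int64(150), np.int64(161), np.int64(167), np.int64(168), np.int64(168), np.int64(165), np.int64(168), np.int64(167), np.int64(167), np.int64(166), np.int64(164), np.int64(164), np.int64(163), np.int64(163), np.int64(164), np.int64(164), np.int64(163), np.int64(163), np.int64(163), np.int64(162), np.int64(160), np.int64(160), np.int64(161), np.int64(164), np.int64(167), np.int64(170), np.int64(170), np.int64(169), np.int64(168), np.int64(168), np.int64(167), np.int64(168), np.int64(165), np.int64(164)]
want TCP y in tool [ 1.02057452e+00 -1.05472559e+00 -6.77438343e-04]
```

Request:
{"method": "send_rows", "body": {
  "steps": [
    [[0.7, -3.1, 10, 0, 0, 0, -1], [0.7, -3.1, 30, 0, 0, 0, -1], [0.7, -3.1, 50, 0, 0, 0, -1], [0.7, -3.1, 65, 0, 0, 0, -1], [0.7, -3.1, 69, 0, 0, 0, -1], [0.7, -3.1, 69, 0, 0, 0, -1], [0.7, -3.1, 69, 0, 0, 0, -1]]
  ]
}}

```text
time_s: 20.55
ee_pos: [0.475, -0.038, 0.0968]
tool_rot: [2.103, 2.332, 0.0]
contact_force: [0.9, 0.0, -2.0]
width: 0.014
```

```bash
python3 - <<'E'
from h import *
go(477,-37.4,75,96)
s=snap('wrist','l2')
cv2.imwrite('pics/l2v.png',np.clip(cv2.resize(s['color'][90:210,178:338],(800,600),interpolation=cv2.INTER_CUBIC)*1.4,0,255).astype(np.uint8)[:,:,::-1])
E
```

```text
t 20.55 pos [475.  -38.   96.8] yaw 95.91 w 14.0 F [ 0.9  0.  -2. ] Tq [ 0.06 -0.    0.03] | shift [ 0.5  2.  21.8] turn [ 0.001  0.001 -0.002]
```

View pics/l2v.png

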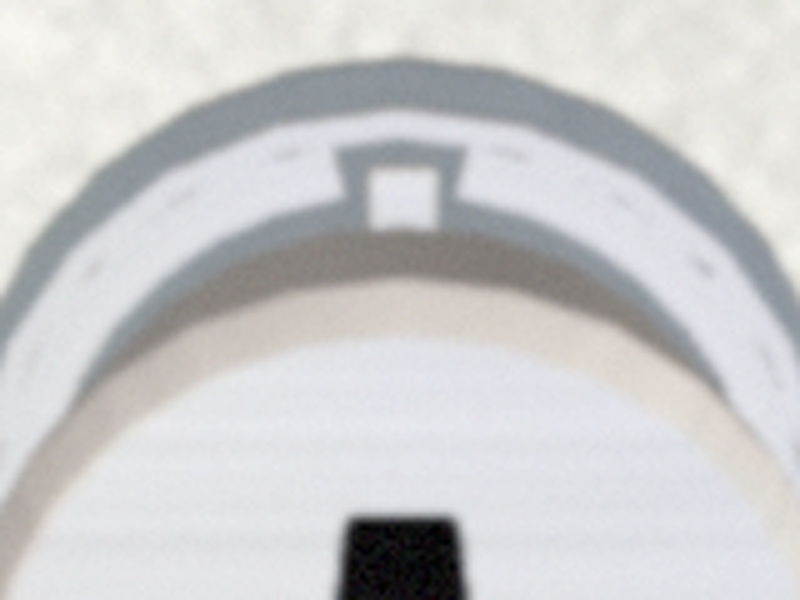

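Request:
{"method": "send_rows", "body": {
  "steps": [
    [[0, 0, 4, 0, 0, 0, -1], [0, 0, 8, 0, 0, 0, -1], [0, 0, 11, 0, 0, 0, -1], [0, 0, 13, 0, 0, 0, -1], [0, 0, 13, 0, 0, 0, -1], [0, 0, 13, 0, 0, 0, -1]]
  ]
}}

```text
time_s: 21.35
ee_pos: [0.4751, -0.038, 0.0838]
tool_rot: [2.103, 2.332, 0.0]
contact_force: [-0.4, -0.4, -2.2]
width: 0.0136
```

Request:
{"method": "send_rows", "body": {
  "steps": [
    [[0, 0, 3, 0, 0, 0, -1], [0, 0, 6, 0, 0, 0, -1], [0, 0, 8, 0, 0, 0, -1], [0, 0, 9, 0, 0, 0, -1], [0, 0, 10, 0, 0, 0, -1], [0, 0, 10, 0, 0, 0, -1], [0, 0, 10, 0, 0, 0, -1]]
  ]
}}

```text
time_s: 22.22
ee_pos: [0.475, -0.0381, 0.0744]
tool_rot: [2.103, 2.332, 0.0]
contact_force: [-3.0, -0.3, 7.4]
width: 0.0136
```

Request:
{"method": "send_rows", "body": {
  "steps": [
    [[0.2, 0, 0.3, 0, 0, 0.08, -1], [0.4, 0, 0.3, 0, 0, 0.17, -1], [0.5, 0.1, 0.3, 0, 0, 0.26, -1], [0.7, 0.1, 0.3, 0, 0, 0.35, -1], [0.7, 0.1, 0.3, 0, 0, 0.35, -1], [0.7, 0.1, 0.3, 0, 0, 0.35, -1]]
  ]
}}

```text
time_s: 22.98
ee_pos: [0.4753, -0.0377, 0.0744]
tool_rot: [2.475, 1.931, 0.001]
contact_force: [-1.1, -1.9, 6.7]
width: 0.0135
```

```bash
python3 - <<'E'
from h import *
go(475.3,-36.7,74,56)
s=snap('wrist','t1')
E
```

```text
t 22.98 pos [475.3 -37.7  74.4] yaw 75.93 w 13.5 F [-1.1 -1.9  6.7] Tq [-0.33  0.28 -0.01] | shift [ 1.  -0.3  0.4] turn [0.002 0.    0.348]
```

```bash
python3 - <<'E'
from h import *
for n in('l2','t1'):
    s=load(n); g=cv2.GaussianBlur(cv2.cvtColor(s['color'],cv2.COLOR_RGB2GRAY),(3,3),0)
    for r in(64,66): print(n,r,[int(val(g,s,[476.5+r*np.cos(np.radians(d)),-37.4+r*np.sin(np.radians(d))],.026)) for d in range(150,206,2)])
for _ in range(6): manip.snapshot('side'); print(np.round(manip.state()['torque'],3))
E
```

```text
l2 64 [162, 162, 161, 162, 162, 161, 162, 161, 161, 162, 162, 161, 161, 159, 120, 110, 133, 135, 134, 134, 123, 106, 121, 158, 161, 161, 162, 162]
l2 66 [160, 160, 161, 160, 160, 160, 160, 160, 160, 160, 160, 159, 160, 156, 118, 106, 107, 107, 106, 106, 107, 106, 118, 156, 160, 160, 160, 161]
t1 64 [162, 162, 162, 161, 162, 162, 161, 161, 162, 162, 162, 162, 162, 160, 125, 106, 104, 104, 105, 104, 104, 105, 120, 158, 161, 161, 161, 162]
t1 66 [160, 160, 160, 159, 160, 160, 161, 160, 160, 160, 160, 160, 161, 158, 121, 106, 106, 106, 104, 105, 105, 106, 116, 156, 160, 160, 160, 160]
[-0.363  0.243  0.022]
[-0.349  0.203  0.021]
[-0.356  0.289  0.007]
[-0.279  0.265  0.063]
[-0.34   0.274  0.028]
[-0.328  0.252  0.017]
```

Request:
{"method": "send_rows", "body": {
  "steps": [
    [[0.2, 0, 0.3, 0, 0, 0.08, -1], [0.4, 0, 0.3, 0, 0, 0.17, -1], [0.5, 0.1, 0.3, 0, 0, 0.26, -1], [0.7, 0.1, 0.3, 0, 0, 0.345, -1], [0.7, 0.1, 0.3, 0, 0, 0.345, -1], [0.7, 0.1, 0.3, 0, 0, 0.345, -1], [0.7, 0.1, 0.3, 0, 0, 0.345, -1]]
  ]
}}

```text
time_s: 24.2
ee_pos: [0.4756, -0.0371, 0.0744]
tool_rot: [2.769, 1.48, 0.002]
contact_force: [-2.4, -2.0, 6.5]
width: 0.014
```

```bash
python3 - <<'E'
from h import *
go(475.3,-36.7,74,56.3)
s=snap('wrist','t2');d=snap('scene','t2s'); e=snap('side','t2d')
A=cv2.resize(s['color'][70:250,138:378],(400,300),interpolation=cv2.INTER_CUBIC)
B=cv2.resize(d['color'][60:240,150:390],(400,300),interpolation=cv2.INTER_CUBIC);C=cv2.resize(e['color'][130:250,260:420],(400,300),interpolation=cv2.INTER_CUBIC)
D=cv2.resize(e['color'],(400,300))
cv2.imwrite('pics/t2v.png',np.clip(np.vstack([np.hstack([A,B]),np.hstack([C,D])])*1.5,0,255).astype(np.uint8)[:,:,::-1])
print(manip.state()['torque'])
E
```

```text
t 24.2 pos [475.6 -37.1  74.4] yaw 56.23 w 14.0 F [-2.4 -2.   6.5] Tq [-0.3   0.41  0.16] | shift [ 0.2 -0.5  0.4] turn [ 0.002 -0.    -0.001]
[-0.26464637  0.36968717  0.24592995]
```

View pics/t2v.png

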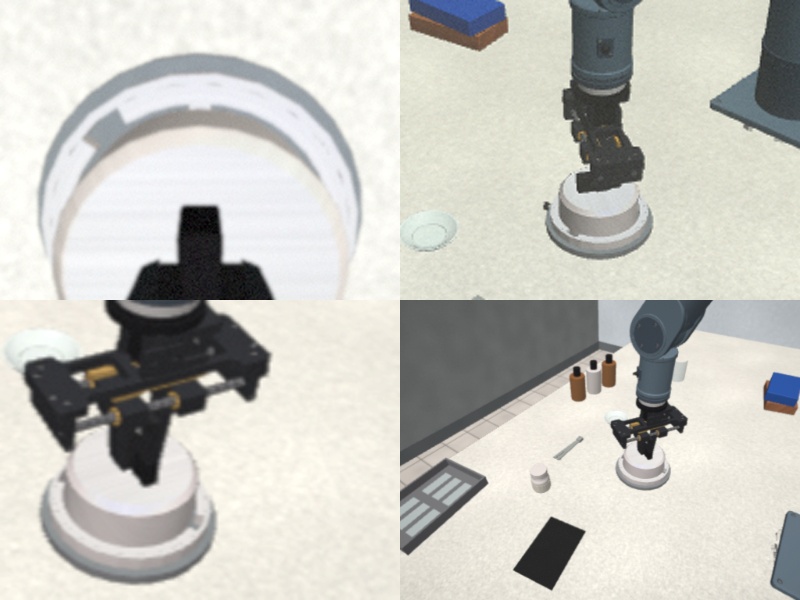

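```bash
python3 - <<'E'
from h import *
go(475.6,-37.1,74.4,56.3); print(np.abs(manip.state()['dq']).max()); print(manip.finish_job())
E
```

```text
t 24.35 pos [475.7 -37.1  74.5] yaw 56.22 w 13.9 F [-2.7 -1.8  6.7] Tq [-0.26  0.37  0.25] | shift [-0.  -0.1  0.1] turn [ 0.002 -0.    -0.001]
0.0017327485934792175
the job is handed in; nothing more can be done
None
```

I stood both loose mounts in the two empty wells and let go of them. I then put the lid on with its lugs down through the slots and turned it about 40° clockwise. The job was handed in at 24.4 s with the gripper still holding the lid.

**Mounts:** Neither mount met any noticeable force on the way into its well. A wrist picture taken afterwards shows all four standing in the carrier.

**Lid seated:** The lid stopped at tool height 74.4 mm against an expected 74.5 mm, with about 7 N pressing up. Partway through the turn the slot was seen empty, so the lugs are under the lip.

**Turn:** The jaws turned 39.7° from where the lid went in, well short of the catch at about 60°. In the last picture the lug is roughly 40° from the slot. The arm was still, and the bar was gripped at 13.9 mm.

**Surroundings:** The dish and forceps look undisturbed in the last picture. I did not measure the jar, dish or forceps.

**Checks that disagreed or were weak:**
- The fixed scene camera put the chamber about 5 mm from where the wrist camera did. I used the wrist camera, and the fits bore it out.
- My first estimate of the lid's centre along its bar was about 3.5 mm off, and I corrected it before lowering the lid.
- The wrist torque about the vertical was about 0 at 20° and 0.16–0.25 N m at 40°. It is too noisy to confirm the spring force closely.
- The catch was never read directly. That it stayed unpressed follows only from the angle.

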